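# Close up the breakers on the rail and slide the power supply to its mark

## Robot

A 6-joint arm with a two-finger parallel gripper is mounted at the origin on the work surface. World frame = base frame: x ahead of the robot, y to its left, z up, the work surface at z = 0. Lengths are in m, angles in rad, forces in N, time in s.
With the tool pointing down it reaches from about 0.35 to 0.775 m from the base axis. Payload 7.3 kg.
Tool frame: the origin (TCP) lies at the very end of the fingers, on their centre line; the grasp point (between the pads) lies 19 mm behind it; z points along the fingers, y is the direction in which the jaws open and shut (so a half turn about z gives the same grasp; the last joint's range is limited). The gripper opens to 92 mm and grips with 3 to 60 N. Pads are 19 mm wide; open, the fingers measure 130 mm over their backs; the gripper's body (75 mm by 190 mm) begins 47 mm behind the grasp point.
Start: joints at [1.102, 0.342, 1.524, -0, 1.275, -0.146], TCP at [0.167, 0.498, 0.227] pointing down, gripper open.
Joint ranges: [-2.53, 2.53], [-0.77, 2.02], [0.04, 2.7], [-1, 4.14], [0.28, 2.66], [-3.11, 3.11]. Speed limits (rad/s): [2.57, 2.57, 3.14, 3.14, 3.14, 3.14].

## Interface

Orientations are given as [roll, pitch, yaw] about the fixed x, y, z axes, in that order (R = Rz(yaw) Ry(pitch) Rx(roll)).
In Python, from cell import observe, read_camera, camera_info, hand_in gives the robot as it stands.
- The arm moves only by the tool jog_arm, never from a script. Its argument "rows" is one flat list of numbers, 5 for each row, row after row: the finger opening in mm, from 0 to 91.8, then the shift along the tool's x, y, z in mm, then the turn about the tool's z in degrees. In form: [gripper, tx, ty, tz, roll, gripper, tx, ty, tz, roll, ...]. A call has 1 to 20 rows; each row shifts and turns the commanded pose from where the row before left it, along the tool's axes as they then stand; what a row does not reach is not made up. A row lasts 1/10 s, in which the tool goes at most 50 mm and 8.59 degrees, less where a joint would pass 70% of its speed; a pose out of reach is approached as far as the arm can. A call with a gripper value outside its range is refused whole. The fingers move at their own pace and stop on an object; "grip_force" is the grip in N (left out, the last holds). Time passes only in rows, so rows that do not move let the fingers close. It gives the time, the measured TCP pose, the force and the opening at its end, in the units of the state.
- observe(): the state, without advancing time (a new reading comes with each control period).
- read_camera(name): name is "scene" or "top"; returns (picture, depth): 384x512x3 uint8, red, green, blue; 384x512 float32, m along the optical axis (not along the pixel's ray), 0 where there is no reading.
- camera_info(name): a dict with "fx", "fy", "cx", "cy" (pixels), "distortion" ([k1, k2, p1, p2, k3] as OpenCV has them; the pictures are not rectified), "extrinsics" (4x4, takes a point from camera to world coordinates). Camera axes: x right, y up, looking along -z (the intrinsics and any distortion apply to the point x, -y, -z); pixel columns grow to the right and rows downward; lengths in m; the calibration is good to about 2 mm. A picture is of the moment at which its call begins. camera_info takes no time and is no camera call.
- hand_in(): hands the job in, once; it reports no verdict.
The state is a dict: "time": time; "qpos": joint angles; "qvel": joint speeds; "joint_efforts": joint torques, N m; "tool_pos": TCP position; "tool_rot": TCP orientation; "contact_force": force on the tool from outside, world axes, zero at the start; "torque": the same for the moment, N m; "opening": finger opening in m.
Only numpy, scipy, OpenCV 4.12 (cv2) and the standard library are available. Lean on these libraries where they do the work, as an engineer would, in place of code of your own. Each camera call takes 0.05 s, during which the arm holds its last target. There are 200 camera calls.

## Task

Set out the DIN rail on the mounting plate by pushing the devices along it with your fingertips, without pinching, lifting or tipping any of them: first push the two light-grey circuit breakers up against the end bracket so that no gap is left, then slide the black power supply after them until its edge nearest the breakers is on the red line, which leaves its air gap. Leave everything else on the plate and the bench where it is.

Things in the scene. Friction and masses are not known exactly. Their poses are not given: they have to be found in the camera images.
- panel: Fixed steel mounting plate on the bench, 215 x 460 x 3 mm; origin: centre of its underside. A rail 35 mm wide runs along its y axis at x = 0, y -215 to +205 mm, top 10.5 mm above the bench. Along both long edges grey wiring ducts, |x| 82.5 to 107.5 mm, 43 mm high. Devices sit astride the rail by their own weight (1 mm of play) and slide along y when pushed, with friction.
- stop (a point): Face of the fixed dark-grey end bracket that looks along the rail to -y of the panel, at panel x = 0, y = +165 mm, at the height of the rail's top. The bracket is 10 mm thick, 50 mm wide, its top about 50 mm above the bench. The breakers are pushed towards +y of the panel, against this face.
- mark (a point): Middle of the red line, 5 mm wide, that is drawn across the plate and both duct lids, square to the rail, at panel y = +40 mm (125 mm from the bracket's face); this point is at x = 0 at the height of the rail's top.
- breaker2: Light-grey two-pole breaker, blue toggle: 88 mm across the rail (x), 36 mm along it (y); shoulders 46 mm, middle part (45 mm across) 60 mm, toggle 69 mm above the rail's top. About 0.24 kg. Origin: centre of the face resting on the rail's top (10.5 mm above the bench); axes as the panel's. It and breaker3 stand in either order, with gaps; together 90 mm long.
- breaker2_outer (a point): Centre line of breaker2's flat side that looks away from the end bracket (its y = -18 mm), 20 mm above the rail's top: a good place to push.
- breaker3: Light-grey three-pole circuit breaker with a blue toggle: 88 mm across the rail (x), 54 mm along the rail (y), heights as breaker2. About 0.36 kg. Origin and axes as breaker2.
- breaker3_outer (a point): Centre line of breaker3's flat side that looks away from the end bracket (its y = -27 mm), 20 mm above the rail's top: a good place to push.
- supply: Black power supply, green terminal strips: 90 mm across the rail (x), 54 mm along it (y); shoulders 45 mm, middle part (45 mm across) 55 mm above the rail's top. About 0.27 kg. Origin and axes as the breakers'. It is the device furthest from the end bracket; at the start at least 60 mm are free between it and the breakers, and at least 50 mm of rail behind it.
- supply_edge (a point): Centre line of the supply's side nearest the breakers (its y = +27 mm), 20 mm above the rail's top: this side belongs over the red line.
- supply_outer (a point): Centre line of the supply's side away from the breakers (its y = -27 mm), 20 mm above the rail's top: a good place to push.
- relay: Small loose relay with a clear cover, 21 x 28 x 36 mm, upright on the plate between the rail and the far (+x) duct. Origin: centre of its underside. Leave alone.
- screwdriver: Yellow-handled screwdriver lying on the plate between the rail and the near (-x) duct, along the rail: 22 mm thick, handle 88 mm long centred 52 mm to -y of the origin, blade to 90 mm to +y. Origin: under the handle's front end, on the plate. Leave alone.
- tape: Green roll of tape lying flat on the bench to the left, 100 mm across, 25 mm high. Origin: centre of its underside. Leave alone.
- stack_light: Signal tower in white, green, amber and red standing on the bench at the left, 70 mm foot, 250 mm high. Origin: centre of its underside. Leave alone.
- contactor: Black contactor standing on the bench at the left, 80 x 45 x 86 mm. Origin: centre of its underside. Leave alone.
- push_button: Loose red push button standing on the bench at the right, 40 mm across, 45 mm high. Origin: centre of its underside. Leave alone.
- transformer: Small transformer with a copper winding on the bench at the right, 90 x 78 x 76 mm. Origin: centre of its underside. Leave alone.
There are look-alikes about, which are no part of the job. What is shaped like the supply but turquoise is not meant.

How it is judged:
On the way, in this order (a step that is already met when the one before it is completed fails the run):
1. both breakers closed up against the end bracket (y of each of breaker2_outer, breaker3_outer in the frame of panel above 0.072 m), for 0.2 s.
2. power supply's edge on the red line (all of step 1 and y of supply_edge in the frame of mark between -0.005 and 0.005 m), for 0.2 s.
At the end, for the whole second after the job is handed in: Both breakers stand on the rail against the end bracket and each other (the gaps left add up to less than 3 mm), the power supply's side nearest them is within 5 mm of the middle of the red line, and all three sit upright on the rail and at rest (all of step 2 and z of breaker2 in the frame of panel between 0.0085 and 0.0125 m and angle between each of breaker2, breaker3, supply's own z axis and vertical below 0.04 rad and linear speed of each of breaker2, breaker3, supply below 0.01 m/s and z of breaker3 in the frame of panel between 0.0085 and 0.0125 m and z of supply in the frame of panel between 0.0085 and 0.0125 m); the robot touches nothing.
It fails at once if a device on the rail is lifted (more than 5 mm) or tipped (more than about 9 degrees) (z of any of breaker2, breaker3, supply in the frame of panel above 0.0155 m or angle between any of breaker2, breaker3, supply's own z axis and vertical above 0.15 rad).
It fails at once if a device on the rail is pinched (fingers pressing on both of its flat sides at once) (((contact force between the fingers and breaker2_c0 above 1 N or contact force between the fingers and breaker2_c2 above 1 N) and (contact force between the fingers and breaker2_c1 above 1 N or contact force between the fingers and breaker2_c3 above 1 N)) or ((contact force between the fingers and breaker3_c0 above 1 N or contact force between the fingers and breaker3_c2 above 1 N) and (contact force between the fingers and breaker3_c1 above 1 N or contact force between the fingers and breaker3_c3 above 1 N)) or ((contact force between the fingers and supply_c0 above 1 N or contact force between the fingers and supply_c2 above 1 N) and (contact force between the fingers and supply_c1 above 1 N or contact force between the fingers and supply_c3 above 1 N))).
It fails at once if something else on the plate or bench is moved more than 15 mm or tipped (distance of any of relay, screwdriver, tape, stack_light, contactor, push_button, transformer from where it was at the start of the episode above 0.015 m or angle between any of relay, screwdriver, tape, stack_light, contactor, push_button, transformer's own z axis and vertical above 0.3 rad).
It also fails if it takes over 51 s, if anything falls off the work surface, if the arm or the gripper's body presses on something with over 40 N, if the wrist force passes 120 N, or if a joint passes its speed limit or range.

## Working session

There is one attempt and no reset: what is moved stays moved. The work goes in short steps, Python scripts to look and compute and a tool call to move; the robot and the scene stay as the last step left them, time stands still between calls to the robot, and variables do not carry over. Pictures are saved under pics/ and viewed, about 8 in all and at most 12, crops included, and the job is handed in when it is done.

Besides the shell and the picture viewer there is one more tool, called after "Call:" as name(argument=value, ...) on one line, values as JSON. jog_arm: Moves the arm, as the interface text tells. Its arguments: {"type":"object","properties":{"rows":{"type":"array","items":{"type":"number"}},"grip_force":{"type":"number"}},"required":["rows"]}

```bash
mkdir -p pics; cat > h.py <<'E'
import numpy as np, cv2
from cell import *
def px2w(name,pts,depth=None,z=None):
    """pixels -> world, by depth image or on the plane of height z"""
    i=camera_info(name);K=np.array([[i['fx'],0,i['cx']],[0,i['fy'],i['cy']],[0,0,1.]]);E=np.array(i['extrinsics'])
    p=np.array(pts,float).reshape(-1,1,2);u=cv2.undistortPoints(p,K,np.array(i['distortion'],float)).reshape(-1,2)
    r=np.c_[u[:,0],-u[:,1],-np.ones(len(u))]
    if z is None:
        d=np.array([depth[int(round(b)),int(round(a))] for a,b in p.reshape(-1,2)])
    else: d=(z-E[2,3])/(r@E[:3,:3].T)[:,2]
    return (r*d[:,None])@E[:3,:3].T+E[:3,3]
E
python3 - <<'E'
from h import *
for n in("top","scene"):
    a,d=read_camera(n);cv2.imwrite(f"pics/{n}0.png",cv2.resize(a[:,:,::-1],(800,600),interpolation=2));np.savez(n+"0.npz",a=a,d=d)
    print(n,np.round(np.array(camera_info(n)['extrinsics']),3).tolist(),camera_info(n)['fx'])
s=observe();print(s)
E
```

```text
top [[-0.016, 0.992, -0.128, 0.338], [-1.0, -0.017, -0.007, 0.016], [-0.009, 0.127, 0.992, 1.302], [0.0, 0.0, 0.0, 1.0]] 441.22849714539706
scene [[0.722, -0.586, 0.367, 1.016], [0.691, 0.623, -0.365, -0.515], [-0.015, 0.518, 0.855, 1.227], [0.0, 0.0, 0.0, 1.0]] 473.68809390787004
{'time': 0.1, 'qpos': array([ 1.10201183e+00,  3.42619365e-01,  1.52490078e+00, -1.47092195e-05,
        1.27540612e+00, -1.46011388e-01]), 'qvel': array([-0.00050596, -0.00113211, -0.00306976, -0.00025301, -0.00092477,
       -0.00085995]), 'joint_efforts': array([ 2.01902323e-03, -4.32001591e+01, -2.44696337e+01,  7.19021377e-02,
        5.25810686e-02,  9.63775278e-06]), 'tool_pos': array([0.16635486, 0.49757103, 0.22613917]), 'tool_rot': array([-3.14027118e+00, -1.80115252e-04,  2.81882372e+00]), 'contact_force': array([-0.46151398, -0.25396032,  0.13958923]), 'torque': array([-0.02019116,  0.01275108, -0.05569538]), 'opening': 0.091606731252649}
```

View pics/top0.png

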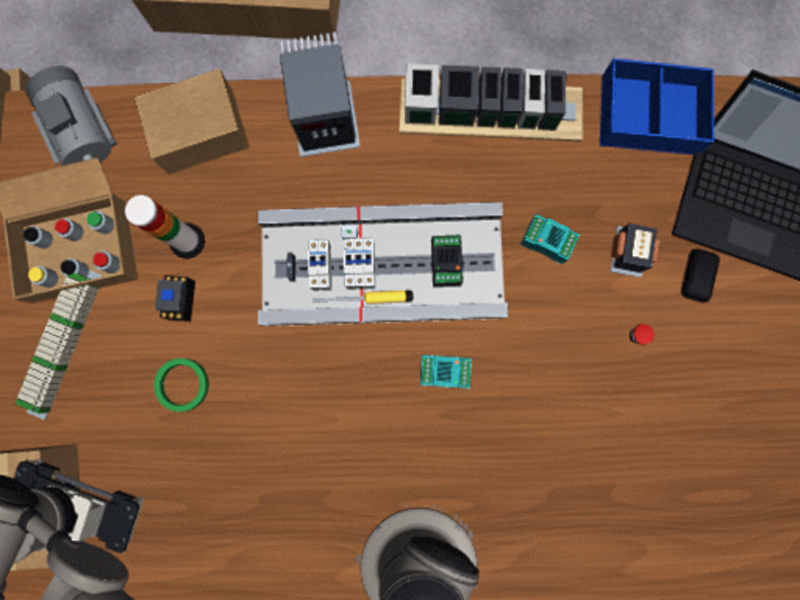

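View pics/scene0.png

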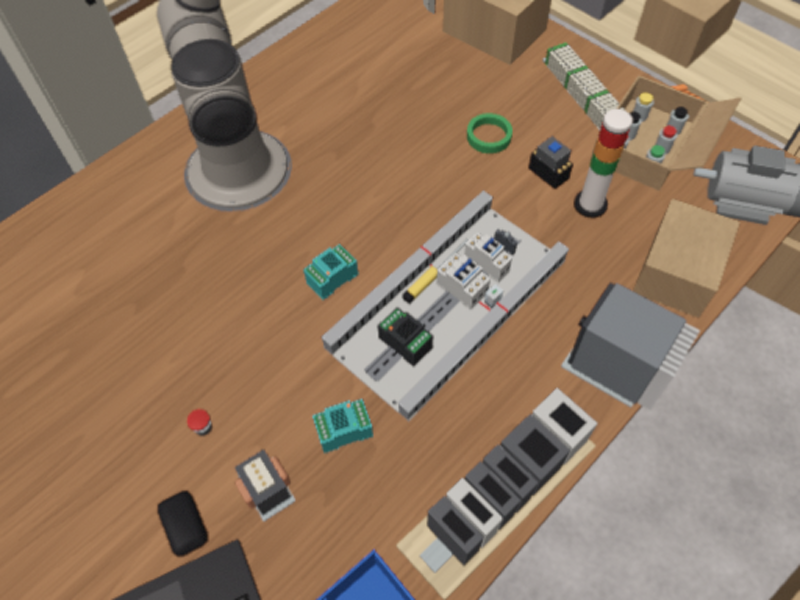

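Top view: end bracket (290,267), breaker2 (318,263), breaker3 (358,262), black supply on the rail (447,260). Look-alikes: turquoise units at (551,238) and (446,372), off the plate; the dark enclosure row at the top (480,95). I choose the black/green one on the rail. Close crop next.

```bash
python3 - <<'E'
from h import *
a=np.load("top0.npz")['a']
c=a[125:215,160:330];cv2.imwrite("pics/crop0.png",cv2.resize(c[:,:,::-1],None,fx=4.7,fy=4.7,interpolation=cv2.INTER_CUBIC))
E
```

```text
(no output)
```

View pics/crop0.png

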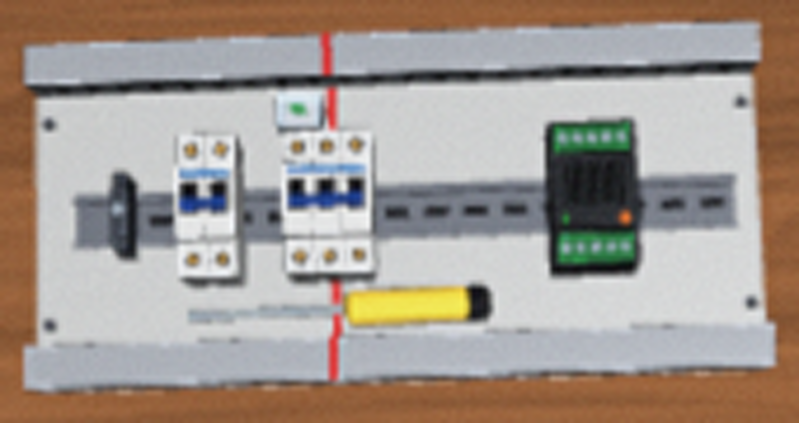

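Crop: the black supply (593,197) with green strips is on the rail; breaker2 (208,207) stands next to the bracket (123,215), breaker3 (328,203) over the red line (330,35)-(335,380). The relay is at (298,110), the screwdriver at (190..490,305).

```bash
python3 - <<'E'
from h import *
d=np.load("top0.npz")['d']
f=lambda l:[((x+.5)/4.7-.5+160,(y+.5)/4.7-.5+125) for x,y in l]
lid=f([(25,47),(760,24),(25,389),(775,364),(327,35),(335,380)])
L=px2w("top",lid,z=.043);print("lid corners FL FR NL NR, line far, near\n",L.round(4))
c=L[:4].mean(0);dy=((L[0]-L[1])+(L[2]-L[3]));dy/=np.linalg.norm(dy);print("centre",c.round(4),"yaw",np.arctan2(-dy[0],dy[1]),"sizes",np.linalg.norm(L[0]-L[1]),np.linalg.norm(L[2]-L[3]),np.linalg.norm(L[0]-L[2]),np.linalg.norm(L[1]-L[3]))
# depth cloud -> panel frame
H,W=d.shape;vv,uu=np.mgrid[120:220,155:335];P=px2w("top",np.c_[uu.ravel(),vv.ravel()],depth=d)
m=(P[:,2]>.03)&(P[:,2]<.055)&(abs((P-c)[:,0])<.13)
# rect fit of duct tops
r=np.stack([-dy*0,dy]);ex=np.array([dy[1],-dy[0],0])
q=np.c_[(P-c)@ex,(P-c)@dy,P[:,2]]
k=(abs(q[:,0])<.02)
def runs(sel,name):
    s=q[sel];print(name,len(s),s[:,:2].min(0).round(4),s[:,:2].max(0).round(4),np.median(s[:,2]).round(4))
for lo,hi,n in((.03,.2,"all high centre"),):
    s=q[(abs(q[:,0])<.02)&(q[:,2]>lo)];ys=np.sort(s[:,1]);g=np.where(np.diff(ys)>.006)[0]
    for a,b in zip(np.r_[0,g+1],np.r_[g,len(ys)-1]):
        t=s[(s[:,1]>=ys[a])&(s[:,1]<=ys[b])];print(ys[a].round(4),ys[b].round(4),np.percentile(t[:,2],[10,50,90]).round(4),len(t))
dev=q[(abs(q[:,0])<.06)&(q[:,2]>.035)&(q[:,2]<.15)];print("dev x",np.percentile(dev[:,0],[1,99]))
fl=q[(q[:,2]<.012)&(abs(q[:,0])<.07)&(abs(q[:,1])<.2)];print("plate z",np.median(fl[:,2]))
# edges of tops at pixel level
for n,l,z in(("supply top mid, R/L",[(637,200),(549,200)],.0655),("b3 outer,R/L at mid",[(373,215),(286,205)],.0705),("b2 R/L",[(238,215),(177,205)],.0705),("bracket face R",[(136,213)],.05),
 ("relay top corners",[(277,93),(323,93),(277,128),(323,128)],.039),("driver ends/handle",[(190,315),(345,305),(490,302),(345,325),(345,290)],.014)):
    w=px2w("top",f(l),z=z);print(n,np.c_[(w-c)@ex,(w-c)@dy].round(4).tolist())
E
```

```text
lid corners FL FR NL NR, line far, near
 [[ 0.6644  0.2918  0.043 ]
 [ 0.6703 -0.1684  0.043 ]
 [ 0.4494  0.2892  0.043 ]
 [ 0.4571 -0.1698  0.043 ]
 [ 0.6679  0.102   0.043 ]
 [ 0.4519  0.0988  0.043 ]]
centre [0.5603 0.0607 0.043 ] yaw 0.014915341757156345 sizes 0.46024485190819464 0.45904290307662976 0.21497549701640722 0.21319827295244825
-0.1477 -0.0948 [0.0618 0.0652 0.0683] 266
0.0134 0.0668 [0.0673 0.0714 0.0788] 276
0.0962 0.1323 [0.066  0.0706 0.078 ] 197
0.165 0.1761 [0.0384 0.0487 0.0528] 61
dev x [-0.04423123  0.05488658]
plate z 0.0031511586723147467
supply top mid, R/L [[-0.0064, -0.147], [-0.0047, -0.0938]]
b3 outer,R/L at mid [[-0.0113, 0.0127], [-0.0035, 0.065]]
b2 R/L [[-0.0086, 0.0941], [-0.0013, 0.131]]
bracket face R [[-0.0017, 0.1593]]
relay top corners [[0.0732, 0.072], [0.0722, 0.0433], [0.0509, 0.0724], [0.0499, 0.0438]]
driver ends/handle [[-0.0614, 0.1317], [-0.0582, 0.0342], [-0.0592, -0.0567], [-0.0708, 0.0345], [-0.0487, 0.0339]]
```

Panel fit: centre (0.560, 0.061), yaw 0.015 rad. The sizes, bracket (0.165) and line (0.040) agree with the description. Along the rail: supply -0.148 to -0.094, breaker3 0.0125 to 0.0665, breaker2 0.0955 to 0.1315. I'll push with closed fingers, jaws across the rail.

Call:
jog_arm(rows=[0,-34,-20,0,0,0,-34,-20,0,0,0,-34,-20,0,0,0,-34,-20,0,0,0,-34,-20,0,0,0,0,0,0,8.5,0,0,0,0,8.5,0,0,0,0,8.5,0,0,0,0,8.5,0,0,0,0,8.5,0,0,0,0,8.5,0,0,0,0,8.5,0,0,0,0,8.5,0,0,0,0,2.65,0,0,0,0,0], grip_force=20)

```text
time: 1.6
tool_pos: [0.2958, 0.349, 0.2264]
tool_rot: [-3.141, 0.0, 1.586]
contact_force: [-0.5, 0.2, -0.3]
opening: 0.0005
```

Call:
jog_arm(rows=[0,-31,26,0,0,0,-31,26,0,0,0,-31,26,0,0,0,-31,26,0,0,0,-31,26,0,0,0,-31,26,0,0,0,-31,26,0,0,0,-31,26,0,0,0,-31,26,0,0,0,-30,26,0,0,0,0,0,30,0,0,0,0,40,0,0,0,0,20,0,0,0,0,10,0,0,0,0,0,0])

```text
time: 3.1
tool_pos: [0.56, 0.0441, 0.1255]
tool_rot: [-3.139, -0.0, 1.587]
contact_force: [0.2, -0.2, 0.5]
opening: 0.0007
```

```bash
cat >> h.py <<'E'
C=np.array([.5603,.0607]);YAW=.0149
def panel(p):
    c,s=np.cos(YAW),np.sin(YAW);d=np.asarray(p)[...,:2]-C
    return np.stack([d[...,0]*c+d[...,1]*s,-d[...,0]*s+d[...,1]*c],-1)
def look(n,tag):
    a,d=read_camera(n);np.savez(tag+".npz",a=a,d=d);return a,d
def bands(d):
    """spans along the rail of everything standing up over the rail's middle"""
    vv,uu=np.mgrid[120:220,155:335];P=px2w("top",np.c_[uu.ravel(),vv.ravel()],depth=d);q=panel(P)
    s=(abs(q[:,0])<.02)&(P[:,2]>.03);ys=q[s,1];zs=P[s,2];o=np.argsort(ys);ys=ys[o];zs=zs[o];g=np.where(np.diff(ys)>.005)[0]
    return [(ys[a].round(4),ys[b].round(4),np.median(zs[a:b+1]).round(3)) for a,b in zip(np.r_[0,g+1],np.r_[g,len(ys)-1])]
E
python3 - <<'E'
from h import *
s=observe();print(panel(s['tool_pos']),s['tool_pos'][2],s['qpos'].round(2))
a,d=look("scene","s1");cv2.imwrite("pics/s1.png",cv2.resize(a[130:290,200:380,::-1],None,fx=3.7,fy=3.7,interpolation=2))
E
```

```text
[-0.00057978 -0.01660198] 0.12554448621858416 [-0.06  0.51  1.56  0.    1.08 -0.07]
```

View pics/s1.png

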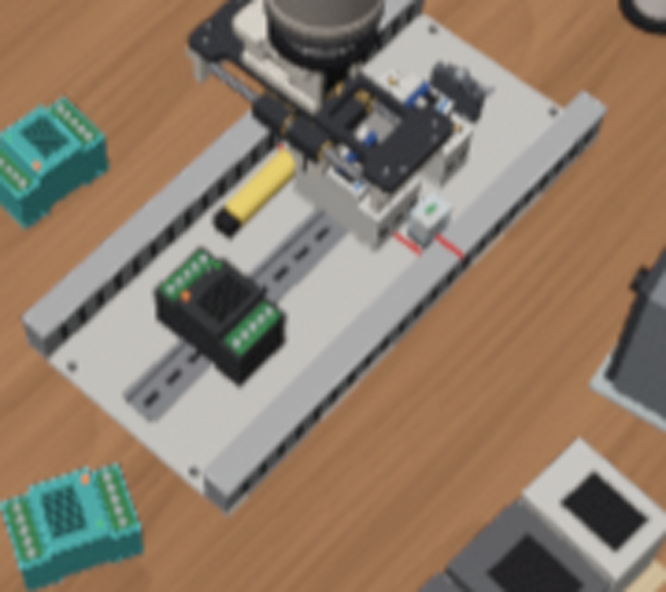

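The view shows the gripper over breaker3 (340,190), lined up across the rail, with the supply at (220,310) untouched. Descend behind breaker3.

Call:
jog_arm(rows=[0,0,0,30,0,0,0,0,30,0,0,0,0,20,0,0,0,0,10,0,0,0,0,7,0,0,0,0,0,0,0,5,0,0,0,0,5,0,0,0,0,4,0,0,0,0,4,0,0,0,0,4,0,0,0,0,4,0,0,0,0,4,0,0,0,0,4,0,0,0])

```text
time: 4.55
tool_pos: [0.5603, 0.0782, 0.0299]
tool_rot: [3.141, 0.0, 1.586]
contact_force: [-0.0, -3.4, 3.0]
opening: 0.0006
```

Call:
jog_arm(rows=[0,4,0,0,0,0,4,0,0,0,0,4,0,0,0,0,4,0,0,0,0,4,0,0,0,0,4,0,0,0,0,4,0,0,0,0,4,0,0,0,0,4,0,0,0,0,4,0,0,0,0,2,0,0,0,0,2,0,0,0])

```text
time: 5.75
tool_pos: [0.5594, 0.1223, 0.0297]
tool_rot: [-3.142, -0.0, 1.586]
contact_force: [0.5, -5.2, 2.4]
opening: 0.0
```

Call:
jog_arm(rows=[0,1,0,0,0,0,1,0,0,0,0,1,0,0,0,0,1,0,0,0,0,0,0,0,0])

```text
time: 6.25
tool_pos: [0.5594, 0.1245, 0.0297]
tool_rot: [-3.141, 0.002, 1.586]
contact_force: [0.0, -12.1, 2.4]
opening: 0.0002
```

Call:
jog_arm(rows=[0,1,0,0,0,0,1,0,0,0,0,0,0,0,0,0,0,0,0,0])

```text
time: 6.65
tool_pos: [0.5594, 0.1245, 0.0298]
tool_rot: [-3.141, 0.005, 1.586]
contact_force: [-0.5, -21.9, 4.5]
opening: 0.0009
```

Call:
jog_arm(rows=[0,-4,0,0,0,0,-8,0,0,0,0,-15,0,0,0,0,0,0,-30,0,0,0,0,-40,0,0,0,0,-25,0,0,-30,0,0,0,0,-40,0,0,0,0,-40,0,0,0,0,-40,0,0,0,0,-30,0,0,0,0,-30,0,0,0,0,0,0,0,0])

```text
time: 7.95
tool_pos: [0.5627, -0.1128, 0.1245]
tool_rot: [3.141, 0.001, 1.582]
contact_force: [1.2, -0.2, -0.0]
opening: 0.0006
```

```bash
python3 - <<'E'
from h import *
s=observe();print(panel(s['tool_pos']),s['tool_pos'][2],s['contact_force'].round(1))
a,d=look("top","t1");print(bands(d))
cv2.imwrite("pics/t1.png",cv2.resize(a[125:215,160:330,::-1],None,fx=4.7,fy=4.7,interpolation=cv2.INTER_CUBIC))
E
```

```text
[-1.69070842e-04 -1.73482455e-01] 0.1245168061945267 [ 1.2 -0.2 -0. ]
[(np.float64(-0.19), np.float64(-0.0947), np.float64(0.481)), (np.float64(0.0748), np.float64(0.1766), np.float64(0.071))]
```

View pics/t1.png

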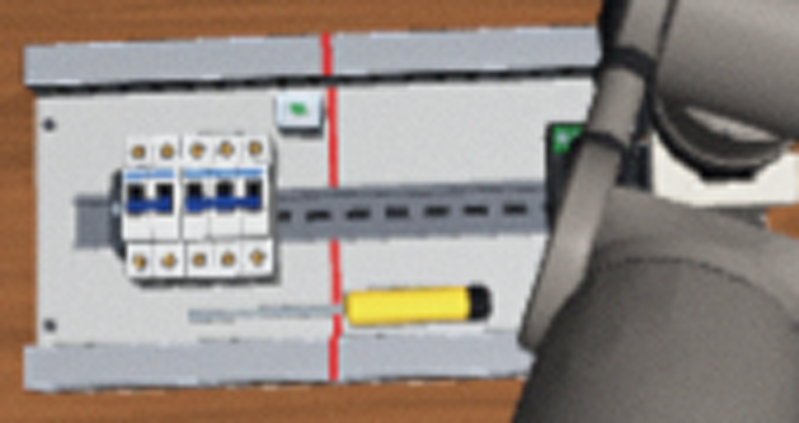

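The two breakers (122..272,205) are closed up on the bracket with no gap, outer face at 0.0748 (expected 0.075). From the stop I get an effective fingertip offset of 11 mm, so the supply is on the line with the tool at panel y ≈ -0.025. Descend behind the supply and push.

Call:
jog_arm(rows=[0,0,0,30,0,0,0,0,30,0,0,0,0,20,0,0,0,0,10,0,0,0,0,5,0,0,0,0,0,0,0,5,0,0,0,0,5,0,0,0,0,4,0,0,0,0,4,0,0,0,0,4,0,0,0,0,4,0,0,0,0,4,0,0,0,0,4,0,0,0])

```text
time: 9.4
tool_pos: [0.5624, -0.0746, 0.0297]
tool_rot: [-3.142, -0.0, 1.586]
contact_force: [1.0, -2.9, 2.4]
opening: 0.0005
```

Call:
jog_arm(rows=[0,5,0,0,0,0,5,0,0,0,0,5,0,0,0,0,5,0,0,0,0,5,0,0,0,0,5,0,0,0,0,5,0,0,0,0,5,0,0,0,0,5,0,0,0,0,5,0,0,0,0,5,0,0,0,0,5,0,0,0,0,5,0,0,0,0,5,0,0,0,0,5,0,0,0,0,5,0,0,0,0,4,0,0,0,0,3,0,0,0,0,2,0,0,0,0,0,0,0,0])

```text
time: 11.4
tool_pos: [0.5609, 0.0146, 0.0296]
tool_rot: [-3.141, -0.001, 1.586]
contact_force: [0.8, -0.3, 1.3]
opening: 0.0003
```

```bash
python3 - <<'E'
from h import *
s=observe();print(panel(s['tool_pos']),s['tool_pos'][2],s['contact_force'].round(1))
a,d=look("top","t2");print(bands(d))
cv2.imwrite("pics/t2.png",cv2.resize(a[125:215,160:330,::-1],None,fx=4.7,fy=4.7,interpolation=cv2.INTER_CUBIC))
E
```

```text
[-8.69468518e-05 -4.61127447e-02] 0.02958347520825392 [ 0.8 -0.3  1.3]
[(np.float64(-0.1162), np.float64(0.0248), np.float64(0.388)), (np.float64(0.0748), np.float64(0.1759), np.float64(0.07))]
```

View pics/t2.png

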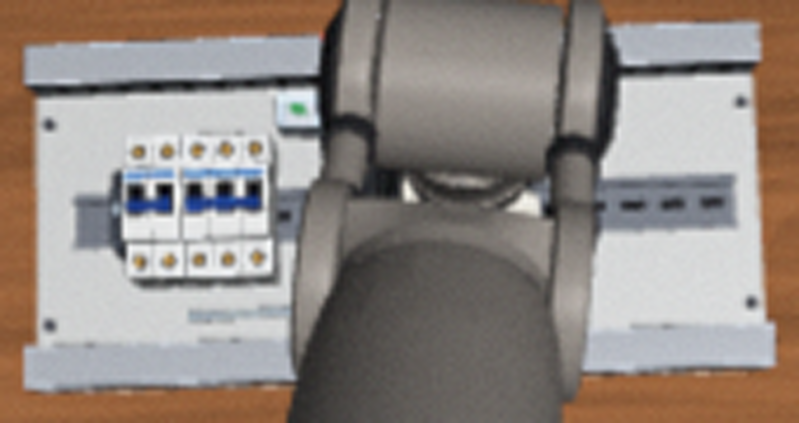

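The arm hides the supply here; the breakers are unchanged. About 21 mm remain, so I push 18, retreat and measure.

Call:
jog_arm(rows=[0,4,0,0,0,0,4,0,0,0,0,4,0,0,0,0,3,0,0,0,0,2,0,0,0,0,1,0,0,0,0,0,0,0,0,0,0,0,0,0,0,-4,0,0,0,0,-8,0,0,0,0,-18,0,0,0,0,-40,0,0,0,0,-40,0,0,0,0,-40,0,0,0,0,-30,0,0,0,0,0,0,0,0])

```text
time: 13.05
tool_pos: [0.5636, -0.1526, 0.0299]
tool_rot: [3.14, 0.001, 1.581]
contact_force: [-0.4, 0.5, 0.6]
opening: 0.0003
```

```bash
python3 - <<'E'
from h import *
s=observe();print(panel(s['tool_pos']),s['tool_pos'][2],s['contact_force'].round(1))
a,d=look("top","t3");print(bands(d))
cv2.imwrite("pics/t3.png",cv2.resize(a[125:215,160:330,::-1],None,fx=4.7,fy=4.7,interpolation=cv2.INTER_CUBIC))
E
```

```text
[ 1.11132951e-04 -2.13349067e-01] 0.02987833013265869 [-0.4  0.5  0.6]
[(np.float64(-0.2067), np.float64(-0.138), np.float64(0.387)), (np.float64(-0.0165), np.float64(0.036), np.float64(0.066)), (np.float64(0.0746), np.float64(0.1758), np.float64(0.071))]
```

View pics/t3.png

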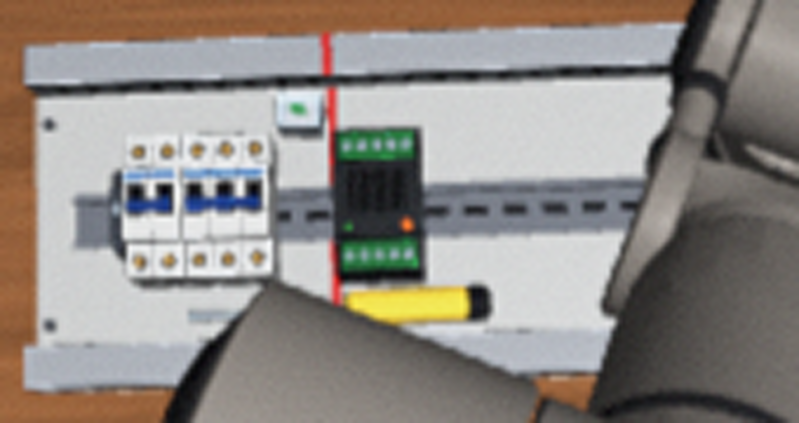

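Supply edge at about 0.037 (touching the line's near side at (335,200)); breakers unchanged at 0.075. Nudge about 3 mm more, to tool panel y -0.0253 (188 mm ahead).

Call:
jog_arm(rows=[0,35,0,0,0,0,35,0,0,0,0,35,0,0,0,0,35,0,0,0,0,20,0,0,0,0,12,0,0,0,0,6,0,0,0,0,4,0,0,0,0,2,0,0,0,0,2,0,0,0,0,1,0,0,0,0,1,0,0,0,0,0,0,0,0,0,0,0,0,0])

```text
time: 14.5
tool_pos: [0.5608, 0.0399, 0.0298]
tool_rot: [3.141, -0.0, 1.585]
contact_force: [-0.3, -1.7, -0.4]
opening: 0.0004
```

Call:
jog_arm(rows=[0,-4,0,0,0,0,-8,0,0,0,0,-18,0,0,0,0,-40,0,0,0,0,-40,0,0,0,0,-40,0,0,0,0,-30,0,0,0,0,0,0,0,0,0,0,0,0,0,0,0,0,0,0])

```text
time: 15.5
tool_pos: [0.5631, -0.139, 0.0295]
tool_rot: [-3.141, -0.001, 1.586]
contact_force: [-0.6, 0.6, 0.7]
opening: 0.0006
```

```bash
python3 - <<'E'
from h import *
for i in range(3): s=observe();print(panel(s['tool_pos']),s['tool_pos'][2],s['contact_force'].round(1)); a,d=look("top","t4");print(bands(d))
c=a[130:200,180:255,::-1];cv2.imwrite("pics/t4.png",cv2.resize(c,None,fx=8,fy=8,interpolation=cv2.INTER_CUBIC))
E
```

```text
[-0.00022306 -0.19974226] 0.0295365247923672 [-0.6  0.6  0.7]
[(np.float64(-0.2061), np.float64(-0.1258), np.float64(0.387)), (np.float64(-0.0095), np.float64(0.0447), np.float64(0.065)), (np.float64(0.0747), np.float64(0.1635), np.float64(0.071)), (np.float64(0.1691), np.float64(0.1763), np.float64(0.05))]
[-1.34230946e-04 -1.99474788e-01] 0.029593460770414932 [-0.1  0.4  0.1]
[(np.float64(-0.2068), np.float64(-0.1256), np.float64(0.387)), (np.float64(-0.0095), np.float64(0.0445), np.float64(0.066)), (np.float64(0.075), np.float64(0.1638), np.float64(0.071)), (np.float64(0.1692), np.float64(0.1761), np.float64(0.049))]
[-9.74043923e-06 -1.99349966e-01] 0.029635118740662044 [-0.4  0.5  0.7]
[(np.float64(-0.2062), np.float64(-0.1256), np.float64(0.387)), (np.float64(-0.0095), np.float64(0.0444), np.float64(0.065)), (np.float64(0.0748), np.float64(0.1762), np.float64(0.071))]
```

View pics/t4.png

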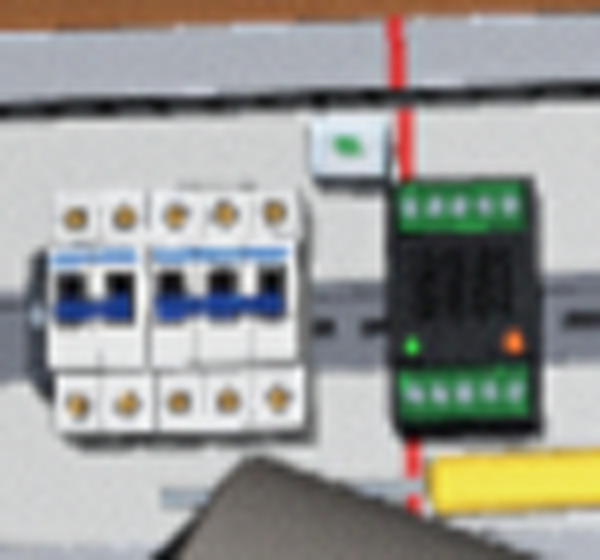

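Overshot: the supply edge is now at ≈0.0444 (red line seen at (405,140) and (413,450), edge at 392). That is 4 mm past the middle, too close to the limit. I'll push it back about 4 mm from the gap side (31 mm wide, fingers ≈20 mm), first checking the position above the gap.

Call:
jog_arm(rows=[0,0,0,-30,0,0,0,0,-40,0,0,0,0,-26,0,0,30,0,0,0,0,40,0,0,0,0,40,0,0,0,0,40,0,0,0,0,40,0,0,0,0,30,0,0,0,0,20,0,0,0,0,10,0,0,0,0,8,0,0,0,0,0,0,0,0,0,0,0,0,0,0,0,0,0,0])

```text
time: 17.15
tool_pos: [0.5596, 0.1171, 0.1257]
tool_rot: [-3.142, 0.0, 1.585]
contact_force: [-0.4, 0.1, -0.1]
opening: 0.0002
```

Call:
jog_arm(rows=[0,2.5,0,0,0,0,0,0,0,0,0,0,0,0,0])

```text
time: 17.45
tool_pos: [0.5595, 0.1203, 0.1257]
tool_rot: [3.142, -0.0, 1.585]
contact_force: [0.3, -0.4, 0.3]
opening: 0.0002
```

```bash
python3 - <<'E'
from h import *
s=observe();print(panel(s['tool_pos']),s['tool_pos'][2],s['tool_rot'])
a,d=look("scene","s2");cv2.imwrite("pics/s2.png",cv2.resize(a[130:230,240:350,::-1],None,fx=6,fy=6,interpolation=2))
E
```

```text
[8.67361804e-05 5.96417411e-02] 0.12572559345900602 [ 3.14157353e+00 -7.59512467e-05  1.58538992e+00]
```

View pics/s2.png

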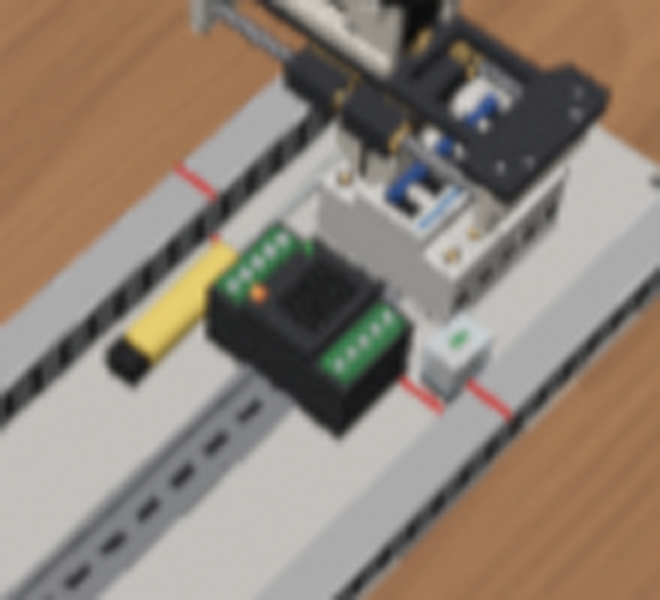

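The view shows the gap free in front of breaker3 (370,240), behind the supply (310,310), and the red line passing under the supply's front corner. At panel y 0.0596 the fingers have about 4 mm of room on each side, so I descend.

Call:
jog_arm(rows=[0,0,0,15,0,0,0,0,15,0,0,0,0,15,0,0,0,0,15,0,0,0,0,15,0,0,0,0,10,0,0,0,0,9,0,0,0,0,0,0,0,0,0,0,0])

```text
time: 18.4
tool_pos: [0.5597, 0.1206, 0.032]
tool_rot: [3.141, -0.0, 1.586]
contact_force: [0.2, 0.3, 0.7]
opening: 0.0004
```

Call:
jog_arm(rows=[0,-2,0,0,0,0,-2,0,0,0,0,-1,0,0,0,0,0,0,0,0])

```text
time: 18.8
tool_pos: [0.5598, 0.1155, 0.0321]
tool_rot: [3.141, -0.0, 1.585]
contact_force: [-0.3, 0.6, 1.0]
opening: 0.0005
```

Call:
jog_arm(rows=[0,-1,0,0,0,0,0,0,0,0])

```text
time: 19.0
tool_pos: [0.5597, 0.1147, 0.0319]
tool_rot: [3.141, -0.0, 1.586]
contact_force: [0.2, 2.3, 1.9]
opening: 0.0004
```

Call:
jog_arm(rows=[0,-1,0,0,0,0,0,0,0,0])

```text
time: 19.2
tool_pos: [0.5597, 0.1136, 0.0318]
tool_rot: [3.141, -0.0, 1.586]
contact_force: [0.9, 2.9, 1.5]
opening: -0.0002
```

Call:
jog_arm(rows=[0,-1,0,0,0,0,-1,0,0,0,0,0,0,0,0,0,0,0,0,0])

```text
time: 19.6
tool_pos: [0.5596, 0.1114, 0.0316]
tool_rot: [-3.141, 0.0, 1.586]
contact_force: [0.4, 1.2, 0.6]
opening: 0.0007
```

Call:
jog_arm(rows=[0,-0.8,0,0,0,0,0,0,0,0,0,0,0,0,0])

```text
time: 19.9
tool_pos: [0.5596, 0.1107, 0.0317]
tool_rot: [-3.141, 0.0, 1.586]
contact_force: [0.7, 2.1, 1.3]
opening: 0.0006
```

Back off 4 mm into the gap, rise, move clear and check.

Call:
jog_arm(rows=[0,2,0,0,0,0,2,0,0,0,0,0,0,0,0,0,0,0,-15,0,0,0,0,-25,0,0,0,0,-30,0,0,0,0,-40,0,0,-35,0,0,0,0,-40,0,0,0,0,-40,0,0,0,0,-40,0,0,0,0,-40,0,0,0,0,-30,0,0,0,0,0,0,0,0,0,0,0,0,0])

```text
time: 21.4
tool_pos: [0.5626, -0.1105, 0.1415]
tool_rot: [-3.141, -0.0, 1.584]
contact_force: [0.2, 0.4, 0.0]
opening: -0.0002
```

```bash
python3 - <<'E'
from h import *
s=observe();print(s['time'],panel(s['tool_pos']),s['tool_pos'][2],s['contact_force'].round(1))
for i in range(3): a,d=look("top","t5");print([tuple(map(float,b)) for b in bands(d)])
c=a[130:200,180:255,::-1];cv2.imwrite("pics/t5.png",cv2.resize(c,None,fx=8,fy=8,interpolation=cv2.INTER_CUBIC))
E
```

```text
21.4 [-0.00021307 -0.17126513] 0.14149499311467859 [0.2 0.4 0. ]
[(-0.1866, -0.0982, 0.497), (-0.0146, 0.0387, 0.065), (0.0749, 0.1638, 0.071), (0.1691, 0.1759, 0.048)]
[(-0.1867, -0.0967, 0.497), (-0.0145, 0.0388, 0.065), (0.0749, 0.1758, 0.071)]
[(-0.1871, -0.0964, 0.497), (-0.0145, 0.0387, 0.066), (0.075, 0.1637, 0.071), (0.1688, 0.1765, 0.048)]
```

View pics/t5.png

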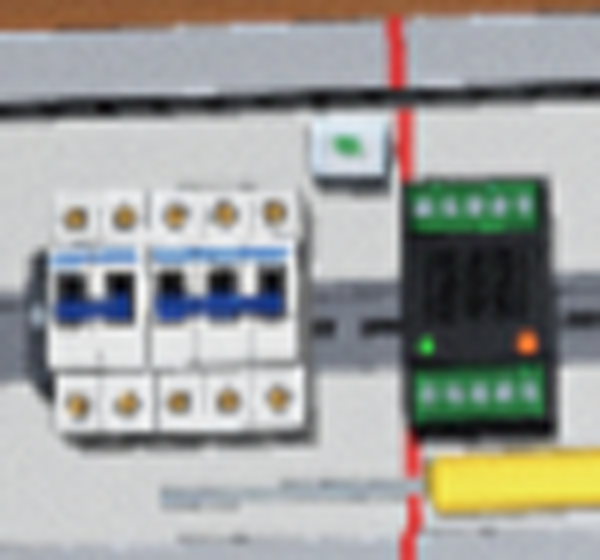

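The supply edge (405,300) is on the red line at ≈0.039, with the line's middle at 0.040. The breakers are at 0.075 with no gap, and the relay and screwdriver are where they were.

```bash
python3 -c "
from cell import *
print(hand_in())"
```

```text
the job is handed in; nothing more can be done
None
```

I pushed both breakers up against the end bracket, then slid the black supply until its edge was on the red line, and handed the job in. It used about 21.5 s of the 51 s, and `hand_in` gave no verdict.

- **Overshoot:** the supply first stopped with its edge about 4 mm past the middle of the line, because the arm went a few mm further than I commanded. I pushed it back gently from the gap side, touching only that one flat side.
- **Breakers:** the outer face of breaker3 measures 0.075 m in the panel frame, which is the no-gap value. The push ended on a hard stop at about 22 N.
- **Supply:** its edge measures about 0.039 m against the line at 0.040 m, good to about 2 mm with the camera calibration.
- **Everything else:** the relay and screwdriver look unmoved in the last picture. I never went near the objects on the bench, but I did not measure them again.
- **Not fully measured:** I judged that the devices stand upright by their top heights (about 0.065 and 0.071 m, as expected), not by a direct tilt measurement.

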